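# Clamp a laminated block with the ratchet lever

### The job

Stand the striped wooden block upright on the bed of the green ratchet clamp, square between its two jaws, and let go of it. Then take the lever by its red knob and pump it to and fro, stop to stop, one tooth a stroke, until the lever has turned stiff and you have given it one more full click, so that the jaws hold the block firmly (about 25 N) but are not over-tightened. Feel for the lever's stops rather than forcing it against them, leave the other things alone, and let go at the end.

Things in the scene. Friction and masses are not known exactly. Their poses are not given: they have to be found in the camera images.
- block_center (a point): centre of the loose striped wooden block (pale, dark, pale layers), 92 mm along its x, 32 mm thick along its y, 72 mm high along z; about 0.15 kg. It starts upright on the bench at the left. It is clamped by its two 92 x 72 mm faces.
- clamp: green ratchet clamp, screwed to the bench. Origin on the bench under the ram; its y axis is the clamping direction: a black sprung pad (50 mm wide) comes from +y and pushes towards -y on to the end jaw. The lever reaches out to -x. The ram with its toothed rack advances 6 mm a full stroke (the first may give less); a pawl keeps it there, less about 2.5 mm. A stroke cannot be undone.
- end_jaw: dark steel jaw at the -y end of the clamp, 64 mm wide (x), 36 mm high, top 48 mm above the bench; set and locked anywhere in a 10 mm range, it does not yield. Origin: middle of the lower edge of its clamping face, which looks along its own +y, at bed height; axes as the clamp's.
- knob (a point): middle of the lever's red upright knob, a sleeve that turns freely on its pin: 22 mm across, from 49 to 100 mm above the bench; this point is 76 mm above the bench. The lever's flat bar (16 mm wide) lies under the knob, its top 48 mm above the bench.
- lever_pivot (a point): vertical axis of the lever, 120 mm from the knob's axis, 44 mm above the bench. Force needed at the knob near the end of a working stroke (at 0.30 rad, holding still): about zero while the jaw is free; once it presses on the block, about a quarter of the clamping force that the finished stroke will leave: roughly 3 N for 13 N, 4.5 N for 21 N, 5.5 N for 25 N, 8.5 N for 37 N.
- lever (a joint): lever angle, rad. 0: back stop, 0.340: forward stop; it grows as the knob moves towards the clamp's +y (the working stroke, clockwise from above); at 0.170 the lever points along the clamp's -x. Stops are rubbery: some 4 N at the knob per mm beyond. A stroke counts only if it comes within about 0.05 rad of both stops. The lever stays where it is left.
- wax: yellow beeswax block, 36x58x20 mm; to be left alone; origin under its centre
- tape_roll: roll of masking tape lying flat, 94 mm across, 25 high; to be left alone; origin under its centre
- teal_jar: teal dye jar with screw cap, 43 mm across, 50 high; to be left alone; origin under its centre
- red_bottle: small dark dye bottle with red cap, 40 mm across, 85 high; to be left alone; origin under its centre
- dish: small metal dish of rivets, 71 mm across, 16 high; to be left alone; origin under its centre
- block: the same striped block as a body; origin under its centre, axes as at block_center
- clamp_bed (a point): a point on the bed on which the block stands, on its centre line (clamp x = 0), 12 mm above the bench; axes as the clamp's. Bed 86 mm wide (x). The free gap between end jaw and sprung pad is 42 to 60 mm at the start; the pad's place is not reported. The pad presses with 10 N as it touches the block, plus 2 N for each further mm of the ram.
- thread_box: dark wooden thread box, fixed to the bench between the block and the clamp; about 140 x 196 mm, 74 mm high; its lid stands open at the far side, up to about 0.2 m above the bench: pass over it well above that, or round it. Origin under its centre

How it is judged:
By the outcome, as a careful person would: the job done as asked, in the order asked, and still so for the second after the job is handed in, with the robot touching nothing.
It also fails if it takes over 72 s, if anything falls off the work surface, if the arm or the gripper's body presses on something with over 40 N, if the wrist force passes 120 N, or if a joint passes its speed limit or range.

### The arm

A 6-joint arm with a two-finger parallel gripper is mounted at the origin on a cart in front of the work surface, level with it; the furniture and walls round the work are solid. World frame = base frame: x ahead of the robot, y to its left, z up, the work surface at z = 0. Lengths are in mm, angles in rad, forces in N, time in s.
With the tool pointing down it reaches from about 375 to 825 mm from the base axis. Payload 5.5 kg.
Tool frame: the origin (TCP) lies at the very end of the fingers, on their centre line; the grasp point (between the pads) lies 19 mm behind it; z points along the fingers, x is the direction in which the jaws open and shut, and the axes are right-handed (so a half turn about z gives the same grasp; the last joint's range is limited). The gripper opens to 85 mm and grips with 20 to 120 N. Pads are 22 mm wide; open, the fingers measure 114 mm over their backs; the gripper's body (76 mm by 85 mm) begins 54 mm behind the grasp point. The pads swing forward as they close: fully open they stand 13 mm farther back than shut.
Start: joints at [1.101, 0.314, -0.047, 1.21, 0, 1.571], TCP at [271.621, 534.992, 231.299] pointing down, gripper open.
Joint ranges: [-2.67, 2.67], [-0.69, 1.73], [-1.03, 1.25], [-2.08, 2.16], [-1.42, 1.45], [-3.14, 3.14]. Speed limits (rad/s): [2.39, 2.39, 3.01, 3.14, 3.14, 3.14].

### API

Orientations are given as [roll, pitch, yaw] about the fixed x, y, z axes, in that order (R = Rz(yaw) Ry(pitch) Rx(roll)).
In Python, from bench import ctrl, hand, kinematics, snapshot, order, nets, readout gives the robot as it stands. Calls block until the motion is done:
- ctrl.movep(position, orientation): joint-space move of the TCP to a pose.
- ctrl.line_to(position, frame=None, rate=150): straight line of the TCP; frame=None keeps the orientation; rate is the mean speed in mm/s.
- ctrl.movej(angles): joint-space move.
- hand.command_gripper(opening): finger opening in mm; the grip force is fixed at half the most; returns when the fingers have stopped.
- ctrl.sleep(seconds).
- kinematics.inverse_kinematics(position, orientation): joint angles nearest the present ones, or None.
- snapshot(name): name is "scene" or "top" or "wrist"; returns a dict with "pixels" (400x640x3 uint8, red, green, blue), "fx", "fy", "cx", "cy" (pixels), "rvec" (rotation vector, rad) and "tvec" (3), from world to camera coordinates, as OpenCV has them. Camera axes: x right, y down, z forward; pixel columns grow to the right and rows downward; lengths in mm; the calibration is good to about 2 mm. A picture is of the moment at which its call begins. There is no depth.
A pose or a line that the arm cannot do raises ctrl.IKError and nothing moves.
- order.finish_job(): hands the job in, once; it reports no verdict.
Trained networks look in the newest picture that a camera, given by its name, has taken for a name from the list of things; names that differ only in an ending like _2 or _b are one class to them, and where a whole thing is asked for, a point or a joint stands for the part that bears it (a point fixed in the world has none). Each returns a list of dicts, best first, with "score" (0 to 1); they miss things now and then, are a little off and sometimes report something else, mostly with a low value. They report only what shows in the picture. A call takes as long as a camera call.
- nets.regions_of(camera, thing): "region" (400x640 bool, what is visible of it) and "location" ([row, column] in pixels, amid what is visible of it).
- nets.spot_point(camera, thing): "location" ([row, column] in pixels: a listed point, or the origin of a listed thing).
Readings, each from a call of its own:
- readout.current_t(): time.
- readout.current_joint_pos(): joint angles.
- readout.current_joint_velocities(): joint speeds.
- readout.current_joint_torque(): joint torques, N m.
- readout.current_eef_pos(): TCP position.
- readout.current_eef_rot(): TCP orientation.
- readout.current_contact_force(): force on the tool from outside, world axes, zero at the start.
- readout.current_torque(): the same for the moment, N m.
- readout.current_width(): finger opening in mm.
Only numpy, scipy, OpenCV 4.12 (cv2) and the standard library are available. Lean on these libraries where they do the work, as an engineer would, in place of code of your own. Each camera call takes 0.05 s, during which the arm holds its last target.

## Working session

There is one attempt and no reset: what is moved stays moved. The work goes in short steps, each a Python script; the robot and the scene stay as the last script left them, time stands still between calls to the robot, and variables do not carry over. Pictures are saved under pics/ and viewed, and the job is handed in when it is done.

```bash
ls; mkdir -p pics; cat > h.py <<'E'
import numpy as np, cv2
from bench import ctrl, hand, kinematics, snapshot, order, nets, readout
def save(s,n): cv2.imwrite('pics/'+n+'.png', cv2.cvtColor(s['pixels'],cv2.COLOR_RGB2BGR))
def ray(s,rc):
    K=np.array([[s['fx'],0,s['cx']],[0,s['fy'],s['cy']],[0,0,1.]])
    R=cv2.Rodrigues(np.array(s['rvec'],float))[0]; t=np.array(s['tvec'],float).ravel()
    d=R.T@np.linalg.inv(K)@np.array([rc[1],rc[0],1.]); return -R.T@t, d
def onz(s,rc,z):
    c,d=ray(s,rc); return c+d*(z-c[2])/d[2]
def proj(s,p):
    K=np.array([[s['fx'],0,s['cx']],[0,s['fy'],s['cy']],[0,0,1.]])
    o=cv2.projectPoints(np.array(p,float).reshape(-1,3),np.array(s['rvec'],float),np.array(s['tvec'],float),K,None)[0]
    return o.reshape(-1,2)
E
python3 - <<'E'
from h import *
Z=dict(block_center=36,clamp=0,end_jaw=12,knob=76,lever_pivot=44,clamp_bed=12,block=0,thread_box=0,wax=0,tape_roll=0,teal_jar=0,red_bottle=0,dish=0)
for n in ['scene','top','wrist']:
    s=snapshot(n); save(s,n+'0'); print(n,ray(s,(200,320)))
    for k,z in Z.items():
        r=nets.spot_point(n,k)
        print(k,[(round(a['score'],2),np.round(a['location']).tolist(),np.round(onz(s,a['location'],z)[:2]).tolist()) for a in r[:2]])
print(readout.current_t(), readout.current_eef_rot())
E
```

```text
pics
scene (array([-223.73315068, -728.97095638,  742.35170346]), array([ 0.62471774,  0.530853  , -0.57315944]))
block_center [(0.91, [177.0, 194.0], [386.0, 300.0]), (0.33, [313.0, 427.0], [378.0, -514.0])]
clamp [(0.63, [227.0, 374.0], [584.0, -239.0])]
end_jaw [(0.62, [234.0, 414.0], [616.0, -349.0])]
knob [(0.57, [234.0, 333.0], [412.0, -231.0])]
lever_pivot [(0.92, [217.0, 358.0], [544.0, -211.0])]
clamp_bed [(0.8, [231.0, 405.0], [611.0, -323.0])]
block [(0.83, [188.0, 199.0], [386.0, 286.0])]
thread_box []
wax [(0.5, [193.0, 372.0], [718.0, -140.0]), (0.25, [175.0, 197.0], [429.0, 355.0])]
tape_roll [(0.83, [310.0, 428.0], [417.0, -500.0]), (0.37, [272.0, 468.0], [590.0, -518.0])]
teal_jar [(0.81, [284.0, 450.0], [522.0, -502.0])]
red_bottle [(0.69, [273.0, 470.0], [589.0, -522.0]), (0.26, [186.0, 199.0], [395.0, 294.0])]
dish [(0.94, [309.0, 465.0], [473.0, -564.0])]
top (array([ 317.16668631, -119.8720927 , 1680.48606659]), array([ 0.13010718, -0.02213146, -0.9913711 ]))
block_center [(0.7, [237.0, 196.0], [398.0, 290.0])]
clamp [(0.69, [186.0, 340.0], [592.0, -231.0])]
end
[... 199 characters left out ...]
 (0.53, [216.0, 430.0], [479.0, -561.0])]
block [(0.73, [238.0, 196.0], [394.0, 297.0])]
thread_box []
wax [(0.5, [153.0, 309.0], [718.0, -116.0])]
tape_roll [(0.59, [232.0, 410.0], [421.0, -492.0])]
teal_jar [(0.45, [202.0, 416.0], [530.0, -514.0])]
red_bottle [(0.54, [183.0, 418.0], [604.0, -525.0])]
dish [(0.54, [218.0, 428.0], [474.0, -559.0]), (0.19, [180.0, 378.0], [612.0, -374.0])]
wrist (array([196.26682646, 572.36676325, 373.86388728]), array([ 0.29213117, -0.15545023, -0.94375095]))
block_center []
clamp []
end_jaw []
knob []
lever_pivot []
clamp_bed []
block []
thread_box []
wax []
tape_roll []
teal_jar []
red_bottle []
dish []
2.1 [-3.14157995e+00  6.77267357e-05  1.10098997e+00]
```

View pics/scene0.png

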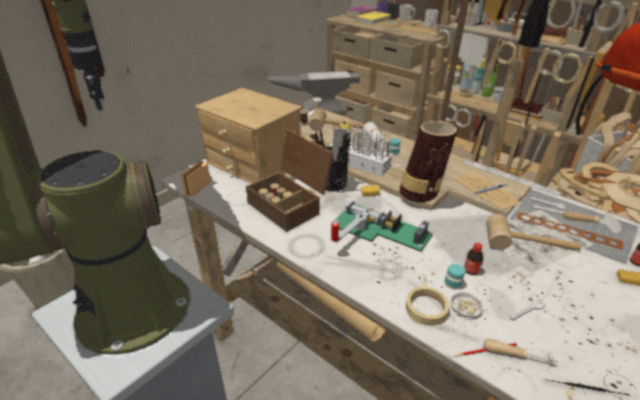

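View pics/top0.png

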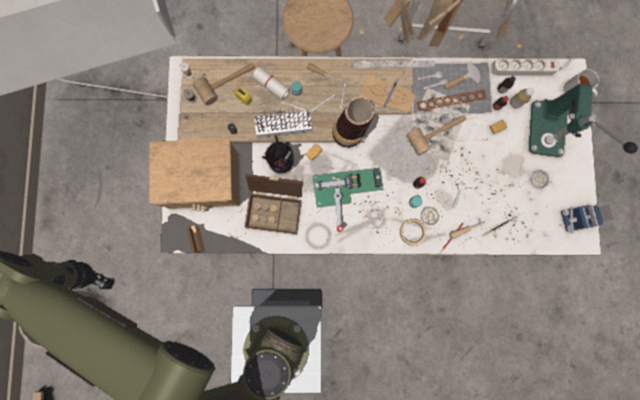

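View pics/wrist0.png

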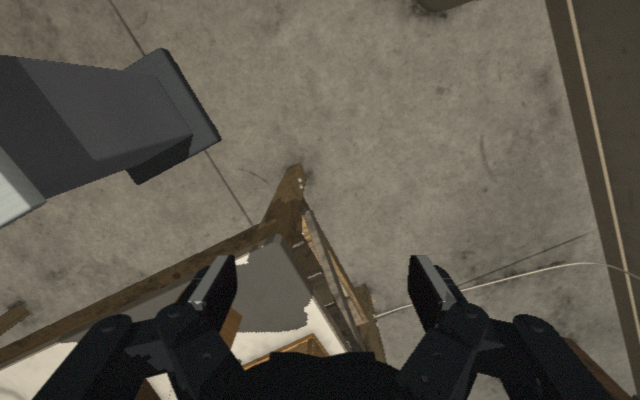

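```bash
python3 - <<'E'
from h import *
yaw=2.02
print(kinematics.inverse_kinematics([345,275,250],[np.pi,0,yaw]))
print(kinematics.inverse_kinematics([605,-329,60],[np.pi,0,1.82]))
print(kinematics.inverse_kinematics([420,-225,60],[np.pi,0,1.82]))
ctrl.movep([345,275,250],[np.pi,0,yaw])
s=snapshot('wrist'); save(s,'w1')
for k,z in dict(block_center=36,block=0).items():
    for a in nets.spot_point('wrist',k)[:2]: print(k,a['score'],a['location'],onz(s,a['location'],z))
for a in nets.regions_of('wrist','block')[:1]:
    np.save('blk.npy',a['region']); print(a['score'],cv2.minAreaRect(np.argwhere(a['region'])[:,::-1].astype(np.float32)))
import pickle; pickle.dump(s,open('w1.pkl','wb'))
print(readout.current_t(),readout.current_joint_pos())
E
```

```text
[ 0.67297103  0.00644569 -0.36944828  1.19490236  0.          0.22376736]
[-0.49807195  0.58142469 -0.04155692  0.94781472  0.         -0.74727562]
[-0.49180918  0.22849383 -0.58360874  0.75869375  0.         -0.74101285]
block_center 0.69 [202.5, 316.4] [387.7130484  289.40173069  36.        ]
block 0.69 [189.8, 320.3] [380.64356264 291.28145799   0.        ]
0.97 ((321.24627685546875, 203.96240234375), (29.566192626953125, 88.66194152832031), 8.426968574523926)
3.525 [ 6.74062835e-01  7.30490892e-03 -3.68838202e-01  1.19481736e+00
  7.41946137e-05  2.24150311e-01]
```

View pics/w1.png

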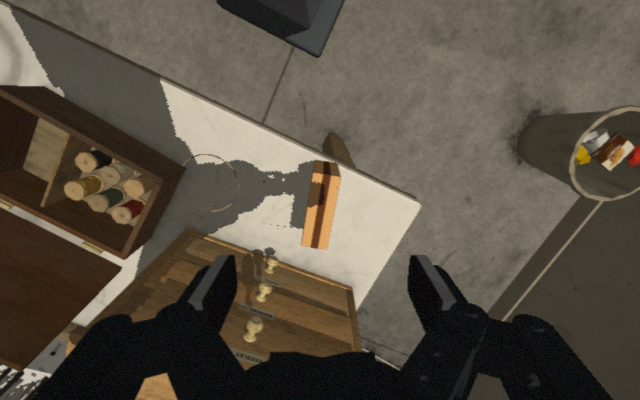

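```bash
python3 - <<'E'
import cv2
i=cv2.imread('pics/w1.png')[140:270,260:400]; cv2.imwrite('pics/w1z.png',cv2.resize(i,None,fx=5,fy=4.6,interpolation=cv2.INTER_CUBIC) if 0 else cv2.resize(i,None,fx=4.5,fy=4.5,interpolation=cv2.INTER_CUBIC))
E
```

```text
(no output)
```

View pics/w1z.png

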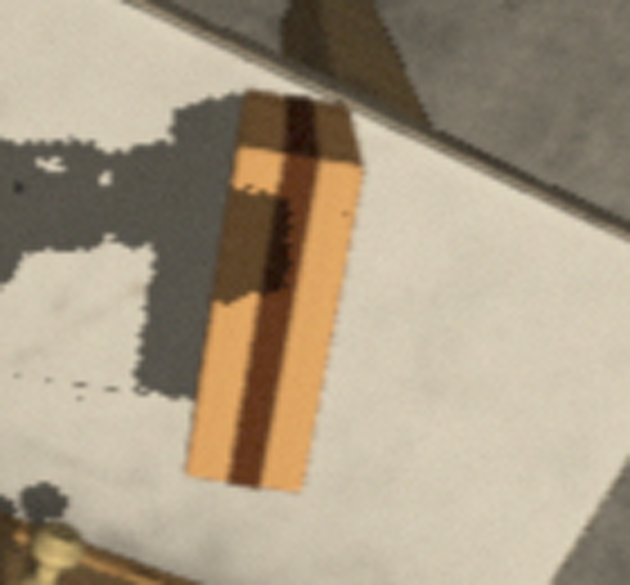

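```bash
python3 - <<'E'
from h import *
import pickle; s=pickle.load(open('w1.pkl','rb'))
q=[(236,148),(362,167),(300,492),(186,472)]
P=np.array([onz(s,(140+v/4.5,260+u/4.5),72)[:2] for u,v in q]); print(P)
print([np.linalg.norm(P[i]-P[(i+1)%4]) for i in range(4)])
d=(P[2]+P[3]-P[0]-P[1]); print('center',P.mean(0),'yaw',np.arctan2(d[1],d[0]))
b=[(245,90),(350,104)]
B=np.array([onz(s,(140+v/4.5,260+u/4.5),0)[:2] for u,v in b]);print(B,np.linalg.norm(B[0]-B[1]))
E
```

```text
[[346.36356727 265.62580915]
 [337.26618492 295.53039546]
 [424.34411621 321.13685118]
 [432.13265156 291.27375675]]
[np.float64(31.257745408697005), np.float64(90.76484282153741), np.float64(30.862042891055687), np.float64(89.5218020079642)]
center [385.02662999 293.39170314] yaw 0.2882706894103317
[[346.65347291 266.33284519]
 [336.94835469 296.13010913]] 31.3379364043943
```

```bash
python3 - <<'E'
from h import *
import pickle; s=pickle.load(open('w1.pkl','rb'))
for z in (40,80,120): print(z,onz(s,(262,271),z),onz(s,(291,350),z),onz(s,(285,264),z))
c=np.array([385,293.4]);yaw=.288
g=c-10*np.array([np.cos(yaw),np.sin(yaw)]); Y=yaw+np.pi/2
ctrl.movep([*g,110],[np.pi,0,Y]); print(readout.current_t(),readout.current_contact_force())
s=snapshot('wrist'); save(s,'w2')
ctrl.line_to([*g,40],rate=100); print(readout.current_t(),readout.current_contact_force())
hand.command_gripper(25); print(readout.current_width(),readout.current_t(),readout.current_contact_force(),readout.current_eef_pos())
E
```

```text
40 [489.38647218 270.40145145  40.        ] [484.15145344 386.99277769  40.        ] [526.99564028 275.64121101  40.        ]
80 [464.3903015 266.9302313  80.       ] [459.74905186 370.29747361  80.        ] [497.73374237 271.57568405  80.        ]
120 [439.39413082 263.45901116 120.        ] [435.34665029 353.60216953 120.        ] [468.47184445 267.51015708 120.        ]
4.1583 [0.60016167 0.10093555 0.22373909]
5.0583 [-0.71337701 -0.59353482  0.12808408]
31.070903791942328 5.5917 [-1.39001018 -1.15408768  3.48882485] [375.57499432 290.67127461  40.37278626]
```

View pics/w2.png

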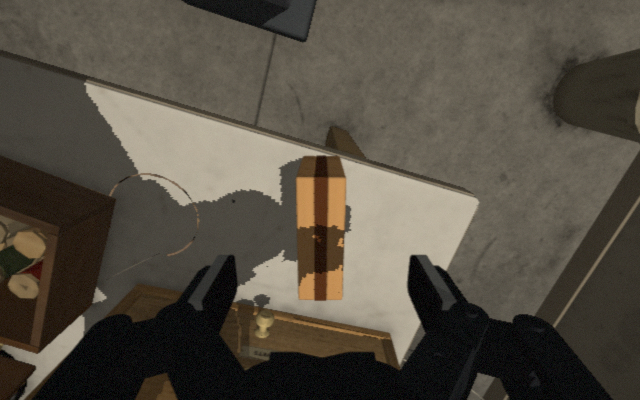

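```bash
python3 - <<'E'
from h import *
import pickle
p=readout.current_eef_pos()
ctrl.line_to([p[0],p[1],300],rate=250)
ctrl.movep([515,-175,330],[np.pi,0,1.82])
print(readout.current_t(),readout.current_contact_force(),readout.current_width())
s=snapshot('wrist'); save(s,'w3'); pickle.dump(s,open('w3.pkl','wb'))
for k,z in dict(clamp=0,end_jaw=12,knob=76,lever_pivot=44,clamp_bed=12).items():
    for a in nets.spot_point('wrist',k)[:2]: print(k,round(a['score'],2),np.round(a['location']),np.round(onz(s,a['location'],z),1))
print(readout.current_t())
E
```

```text
8.5583 [ 0.24369465  0.50509717 -1.54699049] 31.262541565008206
clamp 0.72 [189. 278.] [ 592.2 -227.6    0. ]
clamp 0.31 [167. 288.] [ 552.7 -219.7    0. ]
end_jaw 0.94 [183. 198.] [ 610.6 -353.    12. ]
knob 0.65 [ 84. 300.] [ 427.2 -224.3   76. ]
knob 0.17 [148.  94.] [ 572.2 -470.4   76. ]
lever_pivot 0.71 [167. 289.] [ 541.7 -215.7   44. ]
clamp_bed 0.98 [185. 218.] [ 607.1 -322.1   12. ]
clamp_bed 0.45 [148.  95.] [ 594.  -512.9   12. ]
8.8583
```

View pics/w3.png

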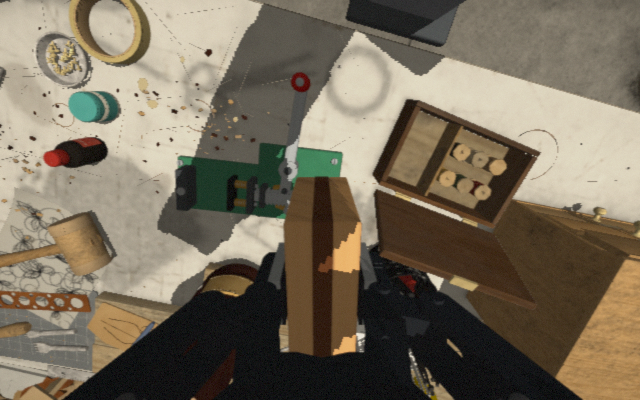

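```bash
python3 - <<'E'
import cv2
i=cv2.imread('pics/w3.png')[135:225,165:355]; cv2.imwrite('pics/w3z.png',cv2.resize(i,None,fx=4.2,fy=4.2,interpolation=cv2.INTER_CUBIC))
E
```

```text
(no output)
```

View pics/w3z.png

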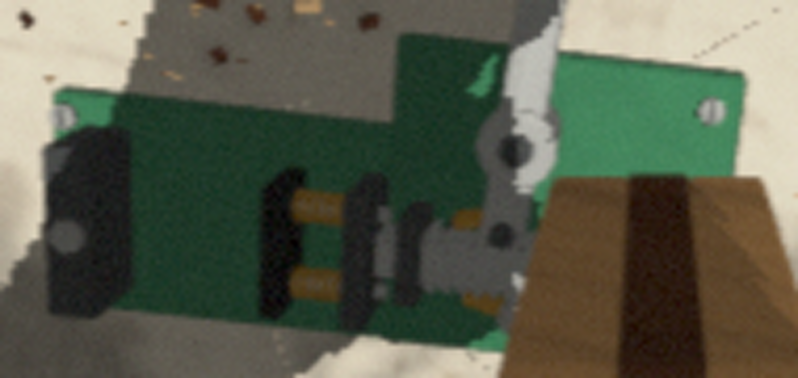

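```bash
python3 - <<'E'
from h import *
import pickle; s=pickle.load(open('w3.pkl','rb'))
i=cv2.imread('pics/w3.png')[150:225,165:285]; i=np.clip(255*(i/255.)**.45,0,255).astype(np.uint8); cv2.imwrite('pics/w3y.png',cv2.resize(i,None,fx=6.5,fy=6.5,interpolation=cv2.INTER_CUBIC))
f=lambda u,v,z: onz(s,(135+v/4.2,165+u/4.2),z)[:2]
for a,b in [((60,88),(395,122)),((400,35),(745,72)),((130,310),(500,350))]:
    A,B=f(*a,12),f(*b,12); d=B-A; print(A,B,'yaw',np.arctan2(-d[0],d[1]))
E
```

```text
[ 574.46185383 -386.35290042] [ 556.3450076  -264.25093095] yaw 0.14730005960589457
[ 524.11263647 -268.40610358] [ 505.95556847 -143.06425581] yaw 0.14385967640736042
[ 655.90246265 -350.95478025] [ 636.52222287 -207.15729182] yaw 0.13396729287422562
```

View pics/w3y.png

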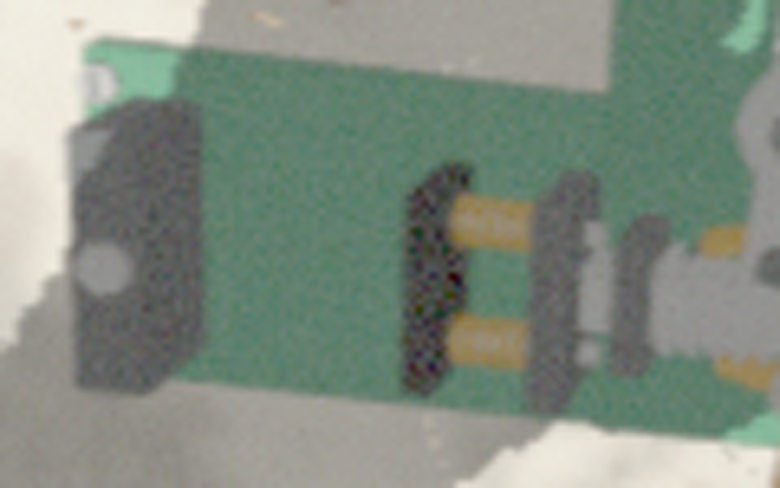

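```bash
python3 - <<'E'
from h import *
import pickle; s=pickle.load(open('w3.pkl','rb'))
f=lambda u,v,z: onz(s,(150+v/6.5,165+u/6.5),z)[:2]
yaw=.142
X=np.array([np.cos(yaw),np.sin(yaw)]);Y=np.array([-X[1],X[0]])
o=np.array([610.6,-353.])
def pr(n,u,v,z): p=f(u,v,z);print(n,np.round(p,1),'rel jaw x,y',np.round([X@(p-o),Y@(p-o)],1))
pr('jaw bot near',203,105,12);pr('jaw bot far',203,350,12)
pr('jaw top inner far',150,392,48); pr('jaw top inner near',140,100,48);pr('jaw outer far top',78,385,48);pr('outer near',70,130,48)
for z in (12,30,40,48): pr('pad L far %d'%z,403,385,z);pr('pad L near %d'%z,410,190,z);pr('pad R far %d'%z,430,393,z);
pr('plate near left',90,38,12);pr('plate far',180,378,12)
print('bed', X@(np.array([607.1,-322.1])-o),Y@(np.array([607.1,-322.1])-o))
E
```

```text
jaw bot near [ 584.1 -359. ] rel jaw x,y [-27.1  -2.2]
jaw bot far [ 647.1 -351.5] rel jaw x,y [36.3 -3.7]
jaw top inner far [ 643.9 -350. ] rel jaw x,y [33.4 -1.8]
jaw top inner near [ 574.7 -359.8] rel jaw x,y [-36.5  -1.7]
jaw outer far top [ 646.3 -366.5] rel jaw x,y [ 33.5 -18.4]
outer near [ 585.4 -374.2] rel jaw x,y [-27.9 -17.4]
pad L far 12 [ 644.  -301.4] rel jaw x,y [40.3 46.3]
pad L near 12 [ 592.8 -307.4] rel jaw x,y [-11.2  47.6]
pad R far 12 [ 644.4 -294.5] rel jaw x,y [41.8 53.2]
pad L far 30 [ 635.7 -297.2] rel jaw x,y [32.8 51.6]
pad L near 30 [ 586.6 -303. ] rel jaw x,y [-16.7  52.9]
pad R far 30 [ 636.2 -290.6] rel jaw x,y [34.2 58.2]
pad L far 40 [ 631.2 -294.9] rel jaw x,y [28.6 54.6]
pad L near 40 [ 583.1 -300.6] rel jaw x,y [-19.8  55.8]
pad R far 40 [ 631.6 -288.4] rel jaw x,y [29.9 61. ]
pad L far 48 [ 627.5 -293.1] rel jaw x,y [25.2 57. ]
pad L near 48 [ 580.3 -298.6] rel jaw x,y [-22.3  58.1]
pad R far 48 [ 627.9 -286.6] rel jaw x,y [26.5 63.2]
plate near left [ 574.5 -387. ] rel jaw x,y [-40.6 -28.6]
plate far [ 656.1 -356.3] rel jaw x,y [44.6 -9.7]
bed 0.908296672431085 31.08432076071229
```

```bash
cat >> h.py <<'E'
yaw=.138
X=np.array([np.cos(yaw),np.sin(yaw)]);Y=np.array([-X[1],X[0]])
o=np.array([610.6,-353.])
E
python3 - <<'E'
from h import *
import pickle
c=o+2*X+22*Y; t=c-9.8*X; print(t)
ctrl.movep([*t,190],[np.pi,0,yaw+np.pi/2])
ctrl.line_to([*t,100],rate=150)
print(readout.current_t(),readout.current_eef_pos(),readout.current_contact_force())
for n in('wrist','scene'):
    s=snapshot(n); save(s,n+'4'); pickle.dump(s,open(n+'4.pkl','wb'))
a=cv2.imread('pics/scene4.png')[150:280,290:470]; cv2.imwrite('pics/scene4z.png',cv2.resize(a,None,fx=4.4,fy=4.4,interpolation=cv2.INTER_CUBIC))
E
```

```text
[ 599.8477809  -332.28213852]
10.5167 [ 600.70053365 -332.30478936  101.59048157] [ 0.02711972 -0.20331963 -1.24391717]
```

View pics/wrist4.png

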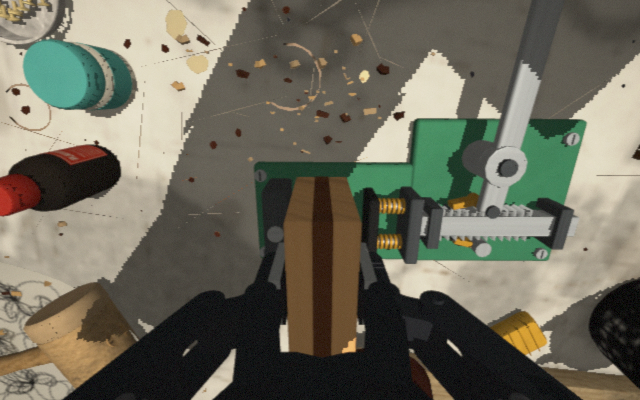

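View pics/scene4z.png

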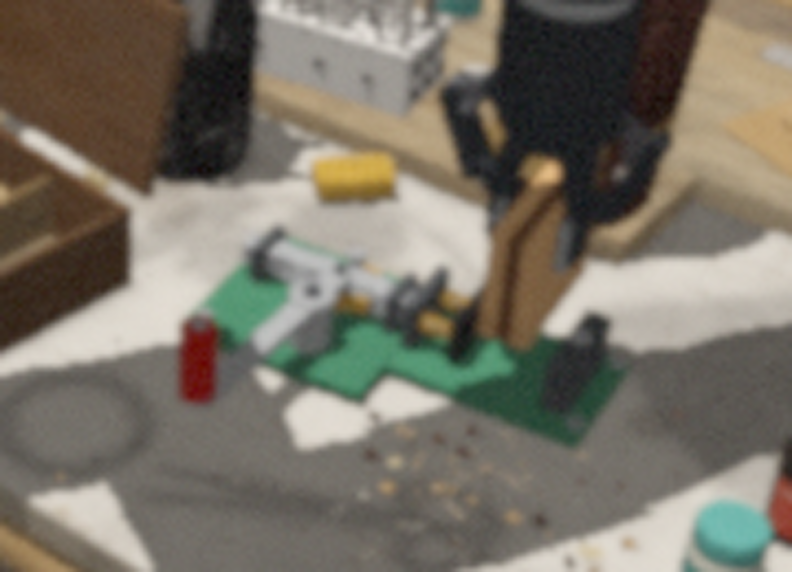

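```bash
python3 - <<'E'
from h import *
import pickle
t=(o+2*X+22*Y)-9.8*X
ctrl.line_to([*t,56],rate=100)
f0=readout.current_contact_force(); print(f0,readout.current_eef_pos())
z=56
while z>50.5:
    z-=0.8; ctrl.line_to([*t,z],rate=20)
    f=readout.current_contact_force(); print(round(z,1),np.round(f,2),np.round(readout.current_eef_pos(),1))
    if f[2]-f0[2]>3: break
print(readout.current_t())
s=snapshot('wrist'); save(s,'w5'); pickle.dump(s,open('w5.pkl','wb'))
s=snapshot('scene'); a=cv2.cvtColor(s['pixels'],4)[150:280,290:470]; cv2.imwrite('pics/scene5z.png',cv2.resize(a,None,fx=4.4,fy=4.4,interpolation=cv2.INTER_CUBIC))
E
```

```text
[ 1.29963446 -0.06462156 -0.9601311 ] [ 599.92482103 -332.3133234    56.07051298]
55.2 [ 0.56 -0.02 -1.28] [ 600.3 -332.5   56. ]
54.4 [ 0.94 -0.6  -0.82] [ 599.9 -332.3   54.5]
53.6 [ 0.76  0.11 -1.99] [ 599.8 -332.2   53.5]
52.8 [-0.29  0.12 -1.38] [ 599.8 -332.2   52.7]
52.0 [-2.33 -0.21  3.11] [ 599.9 -332.3   52.5]
12.4583
```

View pics/w5.png

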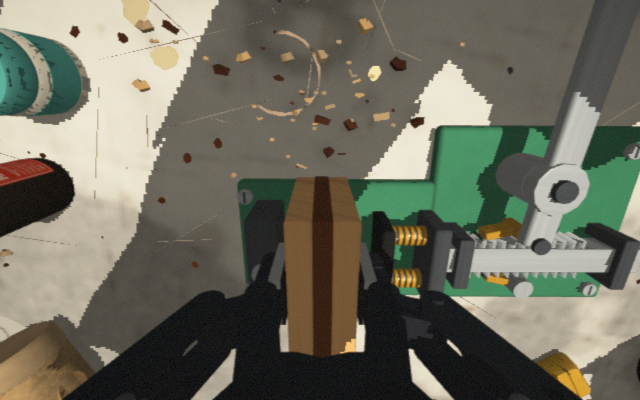

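View pics/scene5z.png

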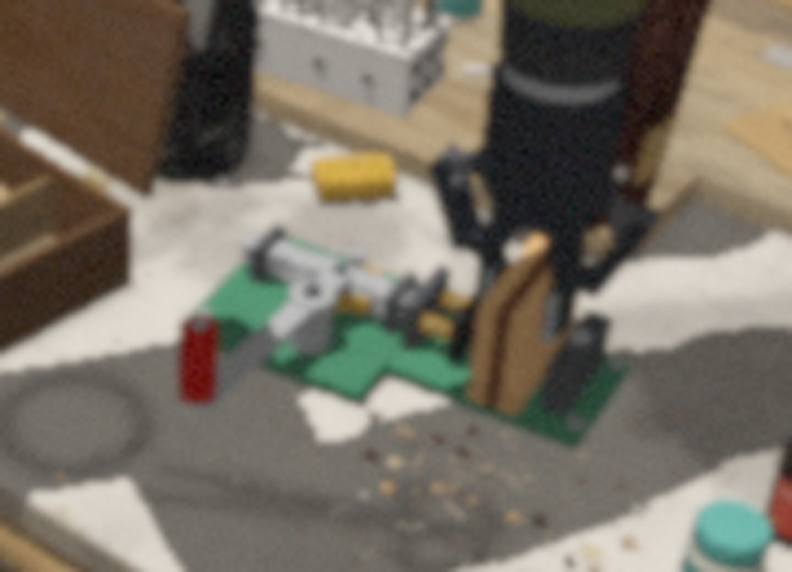

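```bash
python3 - <<'E'
from h import *
import pickle; s=pickle.load(open('w5.pkl','rb'))
for n,(u,v,z) in dict(bl=(305,178,12),br=(346,178,12),pl=(241,180,12),pr=(433,182,12),padL=(372,212,48),padL2=(372,212,40),jawtopn=(250,203,48)).items():
    p=onz(s,(v,u),z)[:2]; print(n,np.round(p,1),np.round([X@(p-o),Y@(p-o)],1))
E
python3 - <<'E'
import cv2
i=cv2.imread('pics/w5.png')[165:310,230:430]; cv2.imwrite('pics/w5z.png',cv2.resize(i,None,fx=4,fy=4,interpolation=cv2.INTER_CUBIC))
E
```

```text
bl [ 566.9 -347.4] [-42.5  11.6]
br [ 563.3 -321.7] [-42.6  37.5]
pl [ 573.8 -387.3] [-41.2 -28.9]
pr [ 558.2 -266.7] [-40.   92.7]
padL [ 570.4 -309.4] [-33.8  48.7]
padL2 [ 573.4 -307.6] [-30.6  50.1]
jawtopn [ 574.3 -373.4] [-38.8 -15.2]
```

View pics/w5z.png

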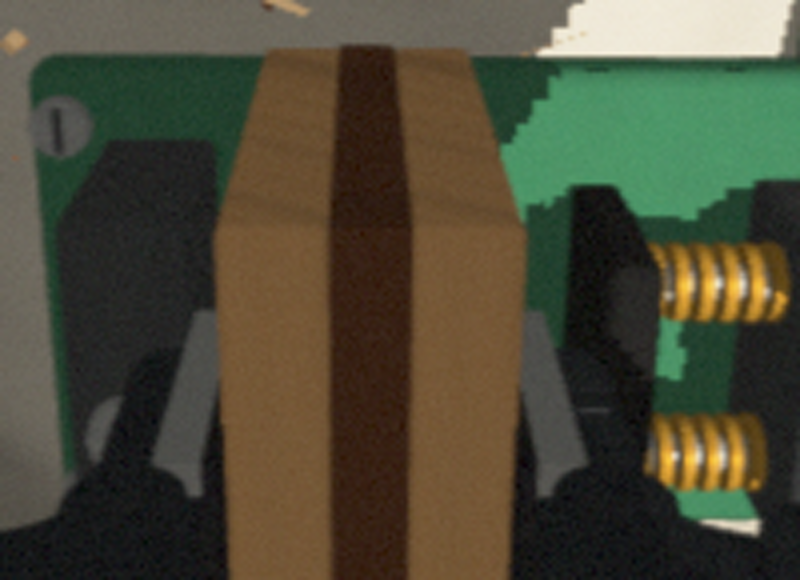

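```bash
python3 - <<'E'
from h import *
import pickle
hand.command_gripper(39); print(readout.current_width(),readout.current_contact_force(),readout.current_t())
p=readout.current_eef_pos()
ctrl.line_to([p[0],p[1],130],rate=150)
print(readout.current_contact_force(),readout.current_t())
# look at clamp from over lever
ctrl.movep([*(o+np.array([-75,0])+120*Y-50*X),240],[np.pi,0,yaw+np.pi/2]) if 0 else ctrl.movep([480,-250,240],[np.pi,0,yaw+np.pi/2])
s=snapshot('wrist'); save(s,'w6'); pickle.dump(s,open('w6.pkl','wb'))
for k,z in dict(knob=76,lever_pivot=44,block_center=48,end_jaw=12).items():
    for a in nets.spot_point('wrist',k)[:2]: print(k,round(a['score'],2),np.round(a['location']),np.round(onz(s,a['location'],z),1))
print(readout.current_t(),kinematics.inverse_kinematics([425,-230,58],[np.pi,0,yaw+np.pi/2]),kinematics.inverse_kinematics([425,-230,58],[np.pi,0,yaw]))
E
```

```text
38.835366990026344 [-0.27904843 -0.19712573  0.61510459] 12.8083
[ 0.25247754 -0.57533573 -0.59221985] 13.475
knob 0.97 [132. 357.] [ 426.1 -222.1   76. ]
lever_pivot 0.77 [224. 343.] [ 541.6 -215.7   44. ]
block_center 0.81 [265. 242.] [ 613.2 -333.7   48. ]
block_center 0.73 [226. 341.] [ 542.  -217.5   48. ]
end_jaw 0.89 [250. 235.] [ 614.6 -352.6   12. ]
14.4833 [-0.49604368  0.24231878 -0.57067271  0.75780483  0.         -0.63404368] [-0.49604368  0.24231878 -0.57067271  0.75780483  0.          0.93675265]
```

View pics/w6.png

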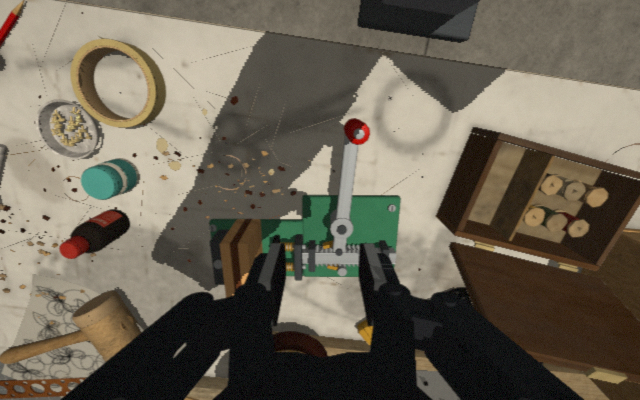

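```bash
python3 - <<'E'
import cv2
i=cv2.imread('pics/w6.png')
a=cv2.resize(i[110:155,325:390],None,fx=6,fy=6,interpolation=cv2.INTER_CUBIC)
b=cv2.resize(i[205:275,305:370],None,fx=6,fy=6,interpolation=cv2.INTER_CUBIC)
import numpy as np
c=np.zeros((420,790,3),np.uint8); c[:270,:390]=a; c[:420,400:790]=b; cv2.imwrite('pics/w6z.png',c)
E
```

```text
(no output)
```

View pics/w6z.png

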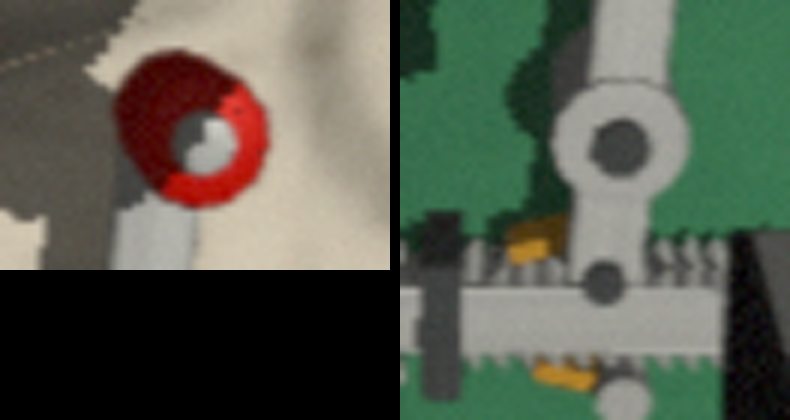

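```bash
python3 - <<'E'
from h import *
import pickle; s=pickle.load(open('w6.pkl','rb')); print(s['fx'],ray(s,(200,320)))
k=onz(s,(133.3,359.5),100); print('knob',k)
b=onz(s,(110+100/6,325+160/6),49);print(b)
for z in (44,52,58):
    p=onz(s,(229.7,341.8),z); d=(k-p)[:2]; print(z,p,np.linalg.norm(d),'lever',.17+ (np.arctan2(X[1],X[0]) - np.arctan2(-d[1],-d[0])))
E
```

```text
299.78915701544275 (array([ 396.90562613, -261.48192859,  381.58515921]), array([ 0.32807184,  0.03928007, -0.94392648]))
knob [ 424.94020709 -222.47071952  100.        ]
[ 424.20679982 -225.0877244    49.        ]
44 [ 548.99171671 -215.49318479   44.        ] 124.24758761748946 lever 0.2518121282889752
52 [ 545.38762248 -216.58301336   52.        ] 120.59123084506187 lever 0.2591569144250961
58 [ 542.68455181 -217.40038479   58.        ] 117.85346412369564 lever 0.2649643522280195
```

```bash
cat >> h.py <<'E'
piv=np.array([545.,-216.3])
def P(th,p=None,r=120.):
    a=yaw+np.pi-(th-.17); p=piv if p is None else p
    return p+r*np.array([np.cos(a),np.sin(a)])
def F(n=6):
    f=[]
    for _ in range(n):
        ctrl.sleep(.02); f.append(readout.current_contact_force())
    return np.mean(f,0)
E
python3 - <<'E'
from h import *
k=[425,-222.5]
hand.command_gripper(60)
ctrl.movep([*k,150],[np.pi,0,yaw+np.pi/2])
ctrl.line_to([*k,57],rate=120)
print('free',F(),readout.current_t())
hand.command_gripper(15)
print('gripped',F(),readout.current_width(),readout.current_eef_pos(),readout.current_t())
E
```

```text
free [-0.19629002  0.00321115  0.29321228] 16.3583
gripped [-0.96768193  0.72206634  5.74563785] 20.916608898637822 [ 425.26288531 -222.67612307   57.47686882] 16.8917
```

```bash
cat >> h.py <<'E'
Z=57.3
def tan(th): d=P(th+.001)-P(th); return d/np.linalg.norm(d)
def ft(f,th): return float(tan(th)@f[:2])   # >0: lever pushes tool forward
def arc(a,b,rate=60,n=None):
    n=n or max(1,int(round(abs(b-a)/.11)))
    for t in np.linspace(a,b,n+1)[1:]: ctrl.line_to([*P(t),Z],rate=rate)
def angle(): # measured from TCP
    e=readout.current_eef_pos(); d=np.array(e[:2])-piv; return .17-(np.arctan2(d[1],d[0])-(yaw+np.pi)+np.pi)%(2*np.pi)+np.pi, np.linalg.norm(d)
def rep(n,th):
    f=F(); a=angle(); print(n,'cmd %.3f meas %.3f r %.1f ft %.2f fr %.2f fz %.1f t %.2f'%(th,a[0],a[1],ft(f,th),f[:2]@(P(th)-piv)/120,f[2],readout.current_t())); return ft(f,th)
E
python3 - <<'E'
from h import *
a0=angle(); print(a0); rep('start',a0[0])
arc(a0[0],.04); f0=rep('back',.04)
th=.04
while th>-.05:
    th-=.008; ctrl.line_to([*P(th),Z],rate=20); f=rep('b',th)
    if f>3.5: break
E
```

```text
(np.float64(0.25479923217861433), np.float64(119.90676203044029))
start cmd 0.255 meas 0.255 r 119.9 ft 0.68 fr 0.93 fz 5.8 t 16.99
back cmd 0.040 meas 0.039 r 120.1 ft -0.87 fr 2.31 fz 5.4 t 17.82
b cmd 0.032 meas 0.034 r 120.1 ft 0.56 fr 2.34 fz 6.2 t 18.18
b cmd 0.024 meas 0.027 r 120.1 ft 0.98 fr 2.19 fz 6.5 t 18.52
b cmd 0.016 meas 0.019 r 120.1 ft 1.14 fr 1.86 fz 6.9 t 18.88
b cmd 0.008 meas 0.012 r 120.2 ft 0.98 fr 1.92 fz 6.7 t 19.23
b cmd 0.000 meas 0.004 r 120.2 ft 1.10 fr 1.95 fz 6.2 t 19.57
b cmd -0.008 meas -0.004 r 120.1 ft 1.10 fr 2.34 fz 6.6 t 19.93
b cmd -0.016 meas -0.006 r 120.2 ft 3.66 fr 2.16 fz 8.6 t 20.27
```

```bash
python3 - <<'E'
from h import *
arc(-.01,.30,rate=70); ctrl.sleep(.15); rep('fwd .30',.30)
th=.30
for th in (.316,.324,.332,.340,.348):
    ctrl.line_to([*P(th),Z],rate=20); f=rep('f',th)
    if f<-3.2: break
E
```

```text
fwd .30 cmd 0.300 meas 0.312 r 119.8 ft 1.25 fr 0.84 fz 6.1 t 21.51
f cmd 0.316 meas 0.325 r 119.8 ft -0.07 fr 1.00 fz 5.6 t 21.86
f cmd 0.324 meas 0.332 r 119.8 ft -0.67 fr 0.46 fz 5.7 t 22.21
f cmd 0.332 meas 0.336 r 119.8 ft -1.67 fr 1.08 fz 6.0 t 22.56
f cmd 0.340 meas 0.337 r 119.8 ft -5.08 fr 1.37 fz 5.0 t 22.91
```

```bash
cat >> h.py <<'E'
def stroke(i):
    arc(.332,.0,rate=80); b=rep('%d back'%i,0.)
    arc(.0,.28,rate=80); ctrl.line_to([*P(.30),Z],rate=25); ctrl.sleep(.2); f=rep('%d  .30'%i,.30)
    return f
def fin(i):
    ctrl.line_to([*P(.332),Z],rate=25); return rep('%d end'%i,.332)
E
python3 - <<'E'
from h import *
for i in (2,3):
    f=stroke(i)
    if f<-1.8: break
    fin(i)
E
```

```text
2 back cmd 0.000 meas 0.004 r 120.1 ft 0.06 fr 3.14 fz 8.3 t 23.97
2  .30 cmd 0.300 meas 0.309 r 119.9 ft 0.42 fr 1.08 fz 7.7 t 25.39
2 end cmd 0.332 meas 0.336 r 119.8 ft -1.78 fr 0.92 fz 6.4 t 25.79
3 back cmd 0.000 meas 0.004 r 120.1 ft -0.93 fr 2.85 fz 8.7 t 26.84
3  .30 cmd 0.300 meas 0.309 r 119.8 ft 0.41 fr 1.00 fz 7.5 t 28.27
3 end cmd 0.332 meas 0.336 r 119.8 ft -1.71 fr 0.89 fz 6.7 t 28.67
```

```bash
python3 - <<'E'
from h import *
s=snapshot('wrist'); save(s,'w7')
i=4; f=stroke(i)
if f>-1.5: fin(i)
E
```

```text
4 back cmd 0.000 meas 0.004 r 120.1 ft -0.50 fr 3.28 fz 8.4 t 29.77
4  .30 cmd 0.300 meas 0.308 r 119.8 ft 0.31 fr 1.29 fz 7.5 t 31.19
4 end cmd 0.332 meas 0.336 r 119.8 ft -1.98 fr 0.91 fz 6.4 t 31.59
```

View pics/w7.png

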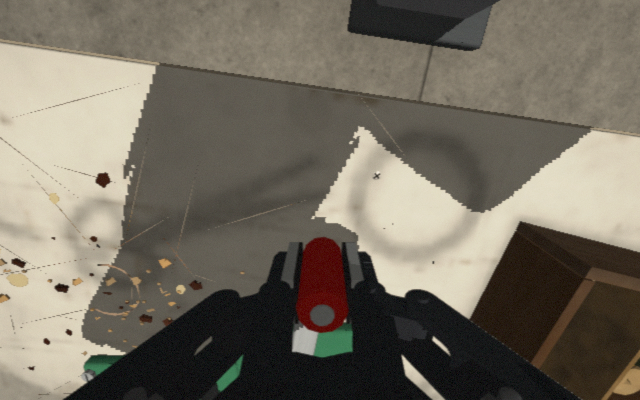

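```bash
python3 - <<'E'
from h import *
s=snapshot('scene'); a=cv2.cvtColor(s['pixels'],4)[150:280,290:470]; cv2.imwrite('pics/scene8z.png',cv2.resize(a,None,fx=4.4,fy=4.4,interpolation=cv2.INTER_CUBIC))
E
```

```text
(no output)
```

View pics/scene8z.png

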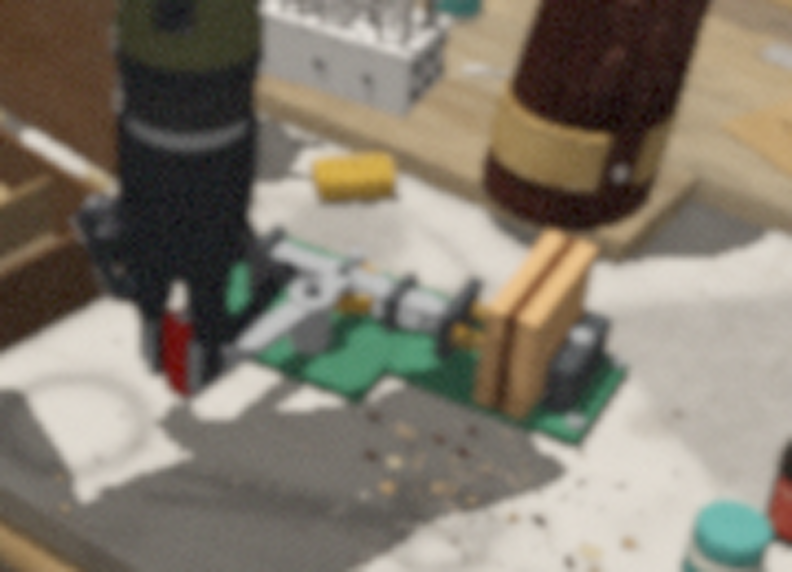

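```bash
python3 - <<'E'
from h import *
i=5; f=stroke(i)
fin(i)
E
```

```text
5 back cmd 0.000 meas 0.004 r 120.1 ft -0.63 fr 3.24 fz 8.5 t 32.69
5  .30 cmd 0.300 meas 0.303 r 119.9 ft -2.29 fr 1.21 fz 6.6 t 34.12
5 end cmd 0.332 meas 0.333 r 119.8 ft -3.15 fr 0.91 fz 6.2 t 34.52
```

```bash
python3 - <<'E'
from h import *
i=6; f=stroke(i)
fin(i)
E
```

```text
6 back cmd 0.000 meas 0.004 r 120.1 ft -0.50 fr 3.08 fz 8.4 t 35.57
6  .30 cmd 0.300 meas 0.295 r 119.9 ft -5.25 fr 1.28 fz 5.1 t 36.99
6 end cmd 0.332 meas 0.327 r 119.9 ft -5.61 fr 0.93 fz 5.1 t 37.39
```

```bash
python3 - <<'E'
from h import *
import pickle
ctrl.line_to([*P(.338),Z],rate=25); rep('end',.338)
arc(.338,.10,rate=60); rep('rest',.10)
hand.command_gripper(50); print(readout.current_width(),F())
e=readout.current_eef_pos()
ctrl.line_to([e[0],e[1],190],rate=150)
ctrl.movep([480,-250,240],[np.pi,0,yaw+np.pi/2])
s=snapshot('wrist'); save(s,'w9'); pickle.dump(s,open('w9.pkl','wb'))
a=cv2.cvtColor(s['pixels'],4)[100:300,170:430]; cv2.imwrite('pics/w9z.png',cv2.resize(a,None,fx=3,fy=3,interpolation=cv2.INTER_CUBIC))
s=snapshot('scene'); a=cv2.cvtColor(s['pixels'],4)[150:320,290:500]; cv2.imwrite('pics/scene9z.png',cv2.resize(a,None,fx=3.5,fy=3.5,interpolation=cv2.INTER_CUBIC))
print(readout.current_t(),readout.current_contact_force())
E
```

```text
end cmd 0.338 meas 0.330 r 119.9 ft -6.65 fr 1.04 fz 4.7 t 37.74
rest cmd 0.100 meas 0.105 r 120.0 ft -0.38 fr 2.15 fz 8.5 t 38.62
50.325082642915106 [ 0.03570623 -0.1202203   0.2126111 ]
40.6417 [-0.14449232  1.26459871  0.34725323]
```

View pics/w9z.png

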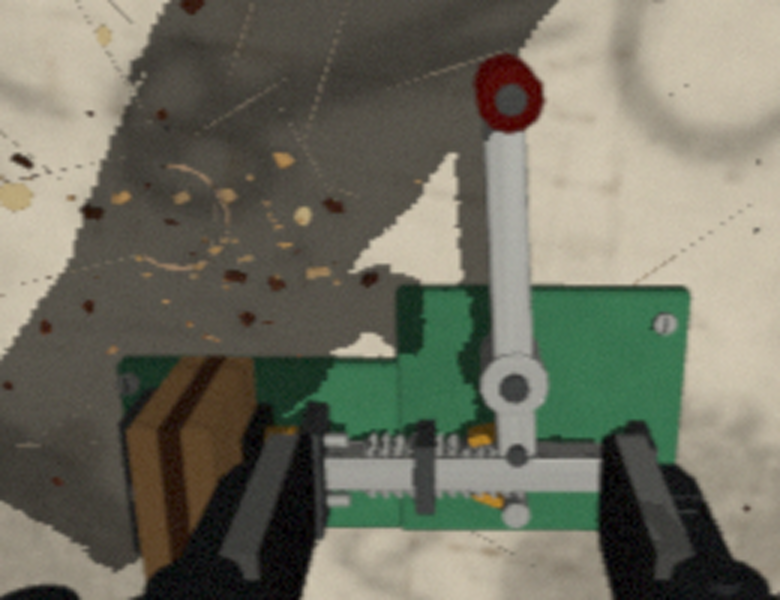

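View pics/scene9z.png

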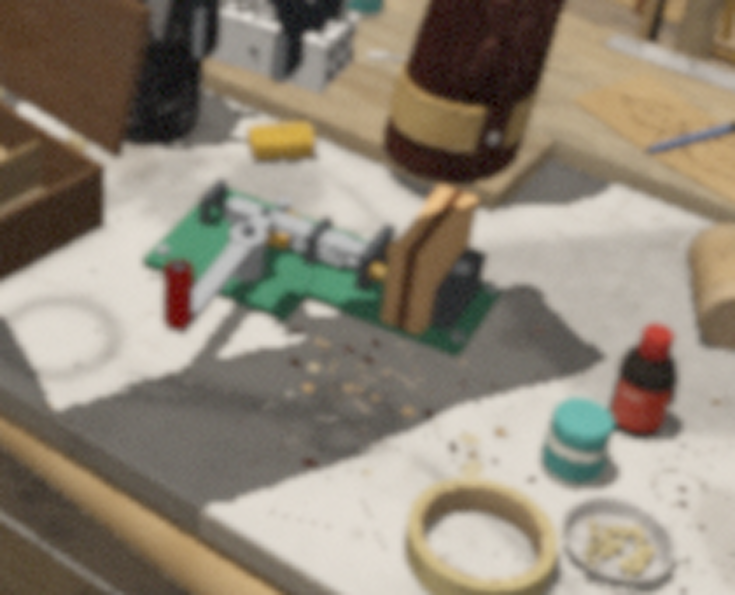

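```bash
python3 - <<'E'
from h import *
ctrl.sleep(.3); print(readout.current_contact_force(), order.finish_job())
E
```

```text
the job is handed in; nothing more can be done
[-0.23016542  0.1239537   0.73313464] None
```

The block is clamped upright and square on the bed, and I handed the job in at about 41 s with the gripper open and clear of everything.

- **Placing:** I gripped the striped block near its top and carried it over the thread box. I set it down by feel on the bed, about 8 mm off the end jaw, and let go.
- **Pumping:** I took the red knob and felt for both stops. They were at about 0 and 0.335 rad, and I touched them with no more than about 5 N. I then gave six forward strokes. The force at 0.30 rad was about zero through stroke 4, then about 2.5 N on stroke 5 (first stiff) and about 5.4 N on stroke 6 (one more click). By the force table, that leaves about 25 N.
- **Letting go:** I eased the lever back to about 0.10 rad, where it was free again, then released it and drew away.
- **Last checks:** The final pictures show the block standing square against the end jaw with the pad pressed on it. The other things look untouched.
- **Not confirmed directly:** The 25 N comes from the knob force, good to about 0.5 N there (roughly 2 N of clamping force). The last stroke ended at about 0.330 rad, just short of the felt stop and well inside the 0.05 rad allowance.

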